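# Hold a spring clip open astride a job card

### The arm

A 6-joint arm with a two-finger parallel gripper is mounted at the origin on the work surface. World frame = base frame: x ahead of the robot, y to its left, z up, the work surface at z = 0. Lengths are in m, angles in degrees, forces in N, time in s.
With the tool pointing down it reaches from about 0.15 to 0.775 m from the base axis. Payload 6.1 kg.
Tool frame: the origin (TCP) lies at the very end of the fingers, on their centre line; the grasp point (between the pads) lies 19 mm behind it; y points along the fingers, x is the direction in which the jaws open and shut, and the axes are right-handed (so a half turn about y gives the same grasp; the last joint's range is limited). The gripper opens to 85 mm and grips with 20 to 120 N. Pads are 22 mm wide; open, the fingers measure 114 mm over their backs; the gripper's body (76 mm by 85 mm) begins 54 mm behind the grasp point. The pads swing forward as they close: fully open they stand 13 mm farther back than shut.
Start: joints at [66.52, 7.208, -2.269, 80.523, 0, 90], TCP at [0.209, 0.482, 0.231] pointing down, gripper open.
Joint ranges: [-155.77, 155.77], [-54.66, 111.73], [-72.52, 77.12], [-102.08, 115.82], [-83.92, 84.16], [-180, 180]. Speed limits (degrees/s): [136.94, 136.94, 172.46, 180, 180, 180].

### API

Orientations are given as [roll, pitch, yaw] about the fixed x, y, z axes, in that order (R = Rz(yaw) Ry(pitch) Rx(roll)).
In Python, from station import move_ptp, move_straight, set_joints, command_gripper, sleep, inverse_kinematics, get_image, calibration, MotionError, job_done, read_time, read_q, read_qd, read_tau, read_position, read_tcp_rot, read_force, read_wrist_torque, read_gripper_width gives the robot as it stands. The module is installed in compiled form; this text tells all that it offers. Calls block until the motion is done:
- move_ptp(position, orientation): joint-space move of the TCP to a pose.
- move_straight(position, rot=None, max_speed=0.15): straight line of the TCP; rot=None keeps the orientation; max_speed is the mean speed in m/s.
- set_joints(angles): joint-space move.
- command_gripper(opening): finger opening in m; the grip force is fixed at half the most; returns when the fingers have stopped.
- sleep(seconds).
- inverse_kinematics(position, orientation): joint angles nearest the present ones, or None.
- get_image(name): name is "side" or "top"; returns the picture (480x640x3 uint8, red, green, blue); there is no depth.
- calibration(name): a dict with "camera_matrix" (3x3 intrinsics, pixels), "dist_coeffs" ([k1, k2, p1, p2, k3] as OpenCV has them; the pictures are not rectified), "eye" and "attitude" of the camera in the world. Camera axes: x right, y down, z forward; pixel columns grow to the right and rows downward; lengths in m; the calibration is good to about 2 mm. A picture is of the moment at which its call begins. calibration takes no time and is no camera call.
A pose or a line that the arm cannot do raises MotionError and nothing moves.
- job_done(): hands the job in, once; it reports no verdict.
Readings, each from a call of its own:
- read_time(): time.
- read_q(): joint angles.
- read_qd(): joint speeds.
- read_tau(): joint torques, N m.
- read_position(): TCP position.
- read_tcp_rot(): TCP orientation.
- read_force(): force on the tool from outside, world axes, zero at the start.
- read_wrist_torque(): the same for the moment, N m.
- read_gripper_width(): finger opening in m.
Only numpy, scipy, OpenCV 4.12 (cv2) and the standard library are available. Lean on these libraries where they do the work, as an engineer would, in place of code of your own. Each camera call takes 0.05 s, during which the arm holds its last target.

### The job

Squeeze the larger of the two spring clips open by its handles, lift it off the edge of the parts drawer and bring its gaping jaws down astride the top edge of the job card, near the middle of the card, one jaw on either side. Finish while still holding it there in your grip, squeezed wide open and with neither jaw touching the card, so that I can slip the estimate in behind the card before the clip is let go. Do not shift the card's block or disturb the smaller clip and the other things on the bench.

Things in the scene. Friction and masses are not known exactly. Their poses are not given: they have to be found in the camera images.
- clip: Larger spring clip: steel hand clamp, black rubber sleeves and pads, 104 mm tall, 22 mm wide, 70 g, loose; clamped on the drawer's rim, jaws down, handles up in a V. Origin on the pivot pin; x along pin and wall (level), y across the jaws (level; handles are squeezed along it), z up. The frame is that of the -y half: it tips by half the opening when squeezed.
- clip_grip_a (a point): Outer top edge of the clip's -y handle sleeve (22 mm wide), the place to squeeze. Unsqueezed: 60 mm above the pin, 62 mm across the two outer edges, 39 mm across 30 mm above the pin. Fully squeezed: about 64 mm above the pin, 35 mm across. 5 to 6 N starts it opening, 11 to 12 N brings it to its stop; more does no harm.
- clip_grip_b (a point): The same on the +y handle. With both tops squeezed level between the pads the clip hangs upright; fully squeezed, its jaw tips are 105 mm below the sleeve tops, midway between the pads. A card edge can reach 36 mm up between the open jaws before it meets the pin.
- clip_jaw (a joint): Opening angle of the larger clip in rad, against its spring: 0 as clamped on the drawer wall (jaw pads 3 mm apart), -0.07 shut, 0.45 fully squeezed against its stop (jaw tips about 22 mm apart). Gap between the tips = 3 mm + 43 mm x angle.
- clip_tip_a (a point): Bottom inner edge of the larger clip's -y jaw pad, mid width, 43 mm below the pin (42 mm when fully squeezed).
- clip_tip_b (a point): Bottom inner edge of the larger clip's +y jaw pad, likewise.
- small_clip: The smaller spring clip, same kind, 65 mm tall, clamped on the same wall 70 to 150 mm along from the larger one, on either side of it. To be left alone. Origin and axes as for the larger clip; its handles' tops 37 mm above its origin.
- drawer: Teal sheet-steel parts drawer, 240 x 120 x 80 mm tall, walls 3 mm thick, open on top, standing fixed on the bench. Origin under its middle on the bench; x along its length (its labelled front faces its own -x), z up. Both clips sit on the long wall at its own y = -58.5 mm, reaching about 14 mm down from the rim.
- card: Job card of stiff buff board with ruled lines, 110 mm wide, 2.5 mm thick, standing upright in the slot of the wooden block and showing 100 mm above it. Origin at the middle of its top edge, 130 mm above the bench; x square to its face, y along its top edge, z up.
- card_block: Wooden block that carries the card, 60 x 130 x 30 mm, 0.6 kg, loose on the bench; origin under its middle, axes as the card's.
- oil_bottle: White oil bottle with black cap, 42 mm wide, 115 mm tall, upright, a bystander; origin under its middle, z up.
- mouthpiece: Brass mouthpiece standing on its 40 mm rim, 84 mm tall, a bystander; origin under its middle, z up.
- tuning_slide: U-shaped brass tuning slide lying flat, about 170 x 100 x 18 mm, a bystander; origin under its middle.

How it is judged (in metres and radians):
On the way:
1. the larger clip is held open in the fingers, clear above the drawer (value of joint clip_jaw above 0.3 rad and height (world z) of each of clip_tip_a, clip_tip_b above 0.09 m and contact force between the fingers and clip above 2 N and contact force between clip and drawer below 0.1 N), for 0.2 s.
At the end, for the whole second after the job is handed in: The larger clip is still gripped and at rest, jaw angle above 0.33 rad (tips over 17 mm apart), one tip each side of the card, both 6 to 45 mm below its top edge, within 25 mm of the middle of the edge, and no part of the clip touching the card or its block (value of joint clip_jaw above 0.33 rad and contact force between the fingers and clip above 2 N and contact force between clip and card below 0.2 N and contact force between clip and card_block below 0.2 N and ((x of clip_tip_a in the frame of card below -0.0025 m and x of clip_tip_b in the frame of card above 0.0025 m) or (x of clip_tip_b in the frame of card below -0.0025 m and x of clip_tip_a in the frame of card above 0.0025 m)) and z of clip_tip_a in the frame of card between -0.045 and -0.006 m and z of clip_tip_b in the frame of card between -0.045 and -0.006 m and y of clip in the frame of card between -0.025 and 0.025 m and linear speed of clip below 0.02 m/s); the arm keeps its last pose, push and grip.
It fails at once if the card's block is shifted or tipped (distance of card_block from where it was at the start of the episode above 0.012 m or angle between card's own z axis and vertical above 0.15 rad).
It fails at once if the smaller clip is disturbed (distance of small_clip from where it was at the start of the episode above 0.012 m).
It fails at once if a bystander is knocked (distance of any of oil_bottle, mouthpiece, tuning_slide from where it was at the start of the episode above 0.02 m or angle between any of oil_bottle, mouthpiece's own z axis and vertical above 0.3 rad).
It also fails if it takes over 32 s, if anything falls off the work surface, if the arm or the gripper's body presses on something with over 40 N, if the wrist force passes 120 N, or if a joint passes its speed limit or range.

## Working session

There is one attempt and no reset: what is moved stays moved. The work goes in short steps, each a Python script; the robot and the scene stay as the last script left them, time stands still between calls to the robot, and variables do not carry over. Pictures are saved under pics/ and viewed, and the job is handed in when it is done.

```bash
mkdir -p pics; ls
python3 - <<'E'
from station import *
import cv2
for n in ("side","top"):
    cv2.imwrite(f"pics/{n}0.png",get_image(n)[:,:,::-1]); c=calibration(n); print(n,c)
print(read_time(),read_position(),read_tcp_rot(),read_gripper_width(),read_force())
E
```

```text
pics
side {'camera_matrix': array([[569.80758764,   0.        , 314.82170749],
       [  0.        , 569.80758764, 247.95094782],
       [  0.        ,   0.        ,   1.        ]]), 'dist_coeffs': array([-0.06825834,  0.        ,  0.        ,  0.        ,  0.        ]), 'eye': array([ 0.18076084, -0.54036333,  0.64049609]), 'attitude': array([-126.13635669,   -0.17755071,  -38.43086043])}
top {'camera_matrix': array([[562.34848723,   0.        , 319.57730602],
       [  0.        , 562.34848723, 237.77872764],
       [  0.        ,   0.        ,   1.        ]]), 'dist_coeffs': array([-0.06570735,  0.        ,  0.        ,  0.        ,  0.        ]), 'eye': array([0.5158184 , 0.00665355, 1.19770729]), 'attitude': array([-174.73934231,    0.4515401 ,  -91.46678992])}
0.1 [0.2090203  0.48120051 0.23059772] [-8.99995972e+01  8.29363003e-02  6.65197782e+01] 0.08553602426566229 [0.27700639 0.3618312  0.53849106]
```

View pics/side0.png

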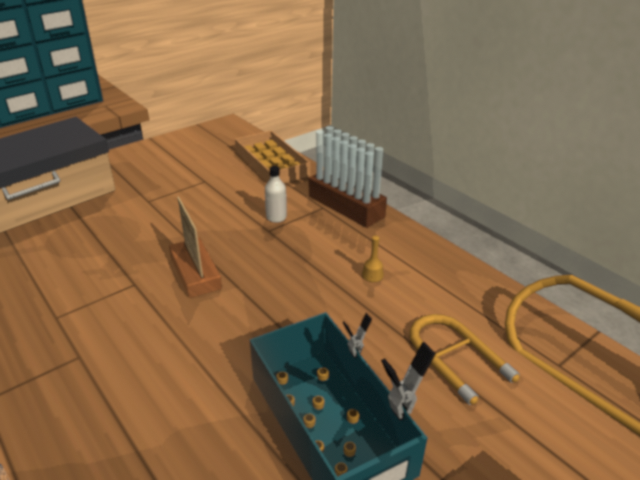

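View pics/top0.png

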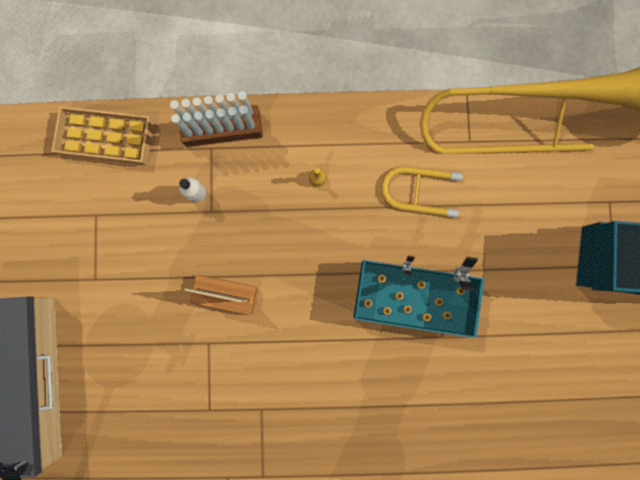

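```bash
cat > h.py <<'E'
import numpy as np, cv2
from scipy.spatial.transform import Rotation as R
from station import *
def cam(n):
    c=calibration(n); Rm=R.from_euler('xyz',c['attitude'],degrees=True).as_matrix()
    return c['camera_matrix'],c['dist_coeffs'],np.array(c['eye']),Rm
def ray(n,uv):
    K,d,e,Rm=cam(n)
    p=cv2.undistortPoints(np.array(uv,float).reshape(-1,1,2),K,d).reshape(-1,2)
    v=np.c_[p,np.ones(len(p))]@Rm.T
    return e,v/np.linalg.norm(v,axis=1,keepdims=True)
def onz(n,uv,z):
    e,v=ray(n,uv); return e+v*((z-e[2])/v[:,2])[:,None]
def tri(us,ut):
    e1,v1=ray('side',us);e2,v2=ray('top',ut);out=[]
    for a,b in zip(v1,v2):
        s=np.linalg.lstsq(np.c_[a,-b],e2-e1,rcond=None)[0]
        p,q=e1+a*s[0],e2+b*s[1]; out.append(np.r_[(p+q)/2,np.linalg.norm(p-q)])
    return np.array(out)
def proj(n,P):
    K,d,e,Rm=cam(n)
    Rc=Rm.T; return cv2.projectPoints(np.array(P,float).reshape(-1,1,3),cv2.Rodrigues(Rc)[0],-Rc@e,K,d)[0].reshape(-1,2)
E
python3 - <<'E'
import cv2
s=cv2.imread('pics/side0.png');t=cv2.imread('pics/top0.png')
def crop(im,x,y,w,h,k,n): cv2.imwrite(n,cv2.resize(im[y:y+h,x:x+w],None,fx=k,fy=k,interpolation=cv2.INTER_CUBIC))
crop(s,240,300,200,150,4,'pics/s_dr.png')
crop(t,345,245,150,100,5,'pics/t_dr.png')
crop(s,150,180,100,120,5,'pics/s_cd.png')
crop(t,165,260,110,70,6,'pics/t_cd.png')
E
```

```text
(no output)
```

View pics/s_dr.png

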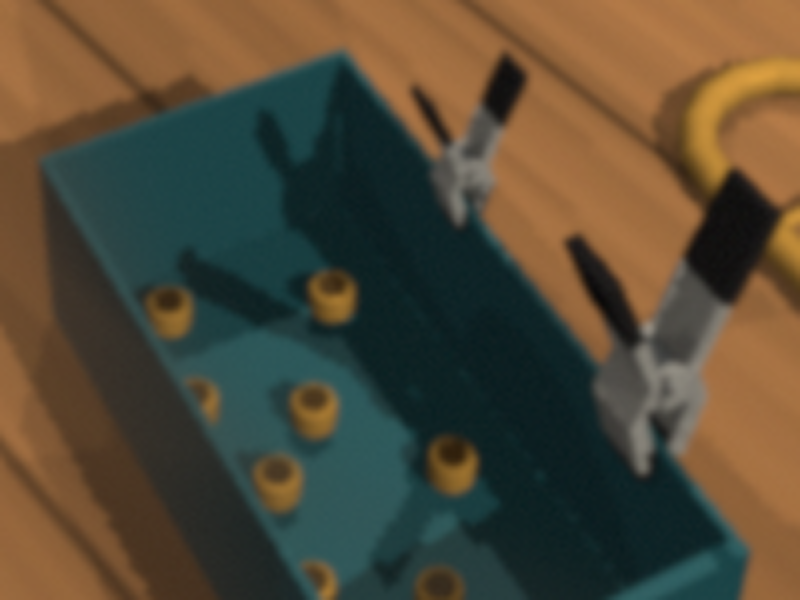

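View pics/t_dr.png

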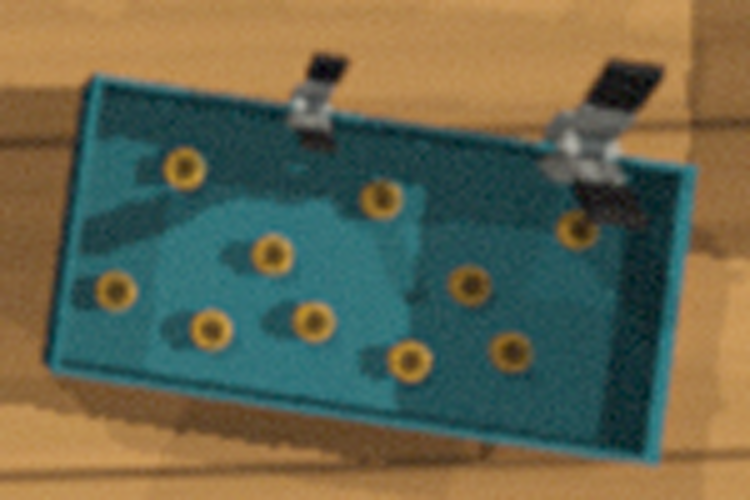

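View pics/s_cd.png

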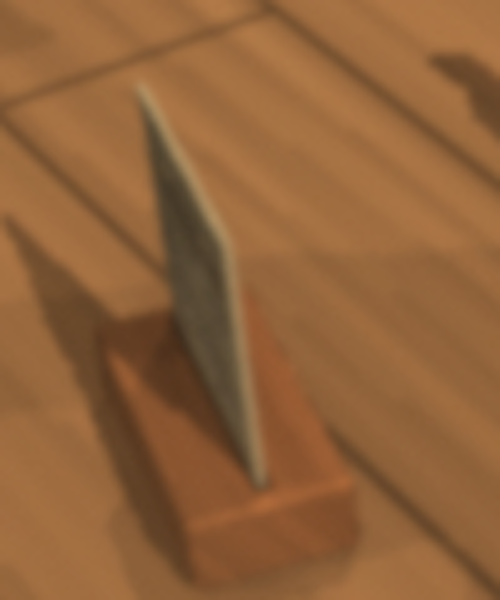

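View pics/t_cd.png

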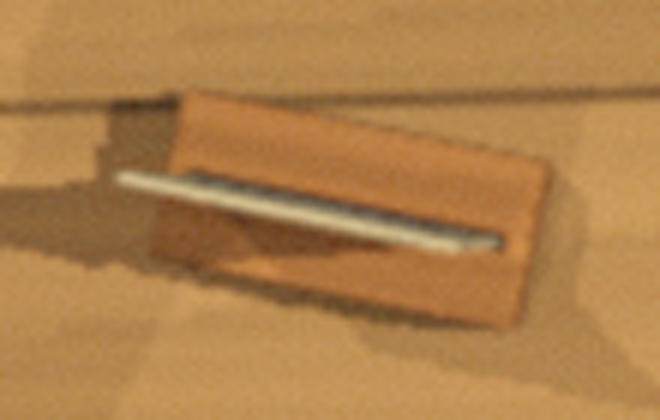

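```bash
cat > m.py <<'E'
from h import *
np.set_printoptions(precision=4,suppress=True)
def t5(a):return (np.array(a,float)+.5)/5-.5+[345,245]
def s4(a):return (np.array(a,float)+.5)/4-.5+[240,300]
def t6(a):return (np.array(a,float)+.5)/6-.5+[165,260]
def s5(a):return (np.array(a,float)+.5)/5-.5+[150,180]
d=onz('top',t5([(95,78),(692,165),(655,460),(50,365)]),.08)
print('drawer rim top',d[:,:2].tolist(), [np.linalg.norm(d[i]-d[(i+1)%4]) for i in range(4)])
ds=onz('side',s4([(345,52),(745,552)]),.08); print('side rim far corner/near corner',ds)
c=onz('top',t6([(118,178),(460,247)]),.13); print('card top',c,np.linalg.norm(c[0]-c[1]))
c=onz('side',s5([(140,87),(228,245)]),.13); print('card side',c,np.linalg.norm(c[0]-c[1]))
# clip handle: +x sleeve top corners
print('sleeve +x tops', tri(s4([(738,170),(778,212)]),t5([(615,60),(662,68)])))
print('sleeve -x tops', tri(s4([(572,238)]),t5([(590,222)])), onz('top',t5([(590,222),(645,225)]),.154))
print('pin', tri(s4([(655,375)]),t5([(578,148)])))
print('small', onz('top',t5([(310,105),(318,60),(348,60)]),.12))
E
python3 m.py
```

```text
drawer rim top [[0.5718625106859244, -0.07354124154616751], [0.5307972367688706, -0.3102995881606985], [0.4149885511689394, -0.29004599222778354], [0.45905278044495446, -0.05218536161301821]] [np.float64(0.24029330288946688), np.float64(0.11756640595254028), np.float64(0.24190770119643373), np.float64(0.11481336527059688)]
side rim far corner/near corner [[ 0.5733 -0.0741  0.08  ]
 [ 0.5292 -0.3104  0.08  ]]
card top [[0.5228 0.2725 0.13  ]
 [0.4985 0.1639 0.13  ]] 0.11128147945037603
card side [[0.5225 0.2714 0.13  ]
 [0.499  0.1655 0.13  ]] 0.10847696882583972
sleeve +x tops [[ 0.5682 -0.2577  0.1696  0.0017]
 [ 0.5651 -0.2754  0.1689  0.0009]]
sleeve -x tops [[ 0.5105 -0.2466  0.1705  0.0016]] [[ 0.5098 -0.2502  0.154 ]
 [ 0.5081 -0.2706  0.154 ]]
pin [[ 0.539  -0.2598  0.1033  0.0017]]
small [[ 0.5573 -0.1528  0.12  ]
 [ 0.5745 -0.1565  0.12  ]
 [ 0.5742 -0.1681  0.12  ]]
```

Run:
```python
from h import *
print(read_q())
for p,o in (((.538,-.262,.27),(-90,0,-9.9)),((.511,.218,.34),(-90,0,-12.5))): print(inverse_kinematics(p,o))
move_ptp((.538,-.262,.27),(-90,0,-9.9))
print(read_time(),read_position(),read_tcp_rot())
for n in ("side","top"): cv2.imwrite(f"pics/{n}1.png",get_image(n)[:,:,::-1])
s=cv2.imread('pics/side1.png')[200:440,240:520];cv2.imwrite('pics/s1c.png',cv2.resize(s,None,fx=2.5,fy=2.5))
```

```text
[ 6.65209681e+01  7.23900066e+00 -2.32033761e+00  8.05235980e+01
  4.04535362e-04  9.00011898e+01]
[-2.59655656e+01  1.57111961e+01  1.30478821e+01  8.73366861e+01
  2.54444375e-14  7.39344344e+01]
[2.31037973e+01 1.23367358e+01 1.76375254e+01 9.53007896e+01
 2.54444375e-14 1.25603797e+02]
2.9667 [ 0.53830234 -0.26120628  0.27003142] [-8.99900778e+01 -1.80724493e-03 -9.82472445e+00]
```

View pics/s1c.png

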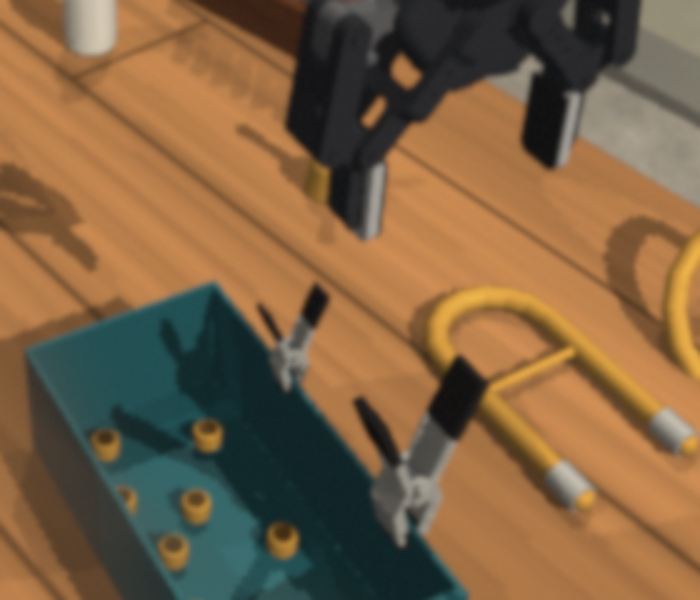

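The open gripper hangs above the clip, with its fingertips at about (370,235) and (555,160) in the crop and spread across the wall. Nothing is in the way of the descent.

Run:
```python
from h import *
move_straight((.538,-.262,.148),max_speed=.1)
print(read_time(),read_position(),read_force())
for n in ("side","top"): cv2.imwrite(f"pics/{n}2.png",get_image(n)[:,:,::-1])
s=cv2.imread('pics/side2.png')[250:450,300:520];cv2.imwrite('pics/s2c.png',cv2.resize(s,None,fx=3,fy=3))
```

```text
4.4333 [ 0.53840077 -0.2622032   0.14878515] [0.29649942 0.19373163 0.34318545]
```

View pics/s2c.png

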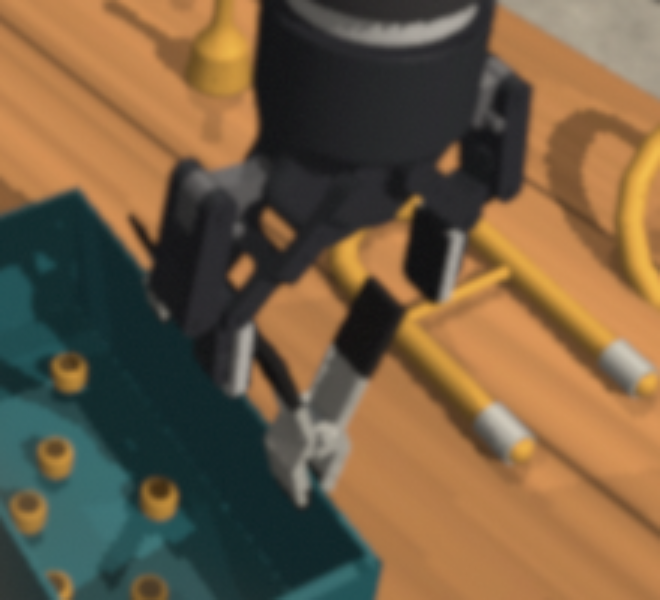

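Run:
```python
from h import *
n=np.array([.9852,-.1711,0]);a=np.array([.1711,.9852,0]);c=np.array([.538,-.262,0])
P=[c+n*s*42.5e-3+a*k*.011+[0,0,.161] for s in(1,-1) for k in (1,-1)]
Q=[c+n*s*31e-3+a*k*.011+[0,0,.169] for s in(1,-1) for k in (1,-1)]
for L in(P,Q): print(((proj('side',L)-[300,250])*3).round())
```

```text
[[397. 277.]
 [433. 314.]
 [214. 357.]
 [247. 397.]]
[[376. 273.]
 [412. 310.]
 [242. 331.]
 [276. 371.]]
```

Pads and handle tops land in the picture within a few pixels of where I predicted, so I'm squeezing in stages.

Run:
```python
from h import *
for w in (.056,.045,.034):
    command_gripper(w); print(read_time(),read_gripper_width(),read_force(),read_position())
cv2.imwrite("pics/side3.png",get_image("side")[:,:,::-1])
s=cv2.imread('pics/side3.png')[250:450,300:520];cv2.imwrite('pics/s3c.png',cv2.resize(s,None,fx=3,fy=3))
```

```text
4.9417 0.056328275852109234 [ 0.24786071  0.05856936 -0.5438442 ] [ 0.53792567 -0.26197829  0.14791012]
5.2083 0.045247342305734434 [-0.02799149 -0.07267138 -0.77378828] [ 0.53797599 -0.26199099  0.14794965]
5.475 0.03417286937348356 [ 0.34845751  0.46593887 -0.34256629] [ 0.53800505 -0.26198162  0.14798645]
```

View pics/s3c.png

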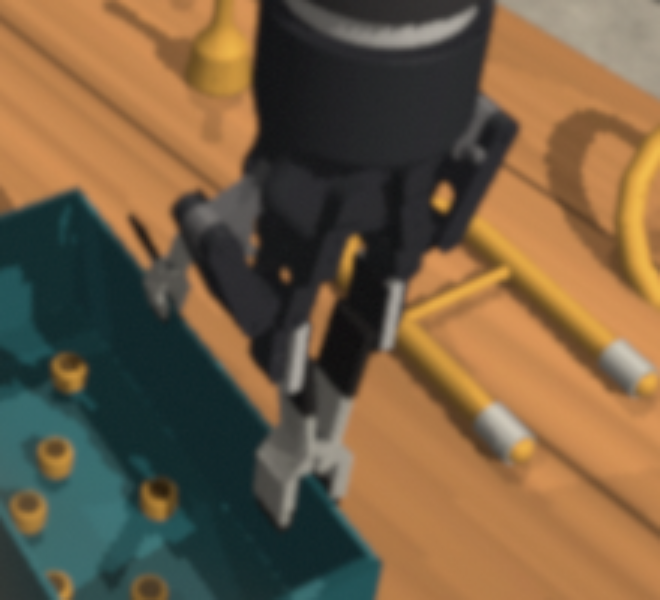

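The jaws now gape about the wall, with the near jaw tip at about (285,520) in the crop, and the clip hangs between the pads. I'll press onto the stop so the grip has force, then lift.

Run:
```python
from h import *
command_gripper(.02); print(read_time(),read_gripper_width(),read_force())
move_straight((.538,-.262,.31),max_speed=.1)
print(read_time(),read_gripper_width(),read_force(),read_position())
for n in ("side","top"): cv2.imwrite(f"pics/{n}4.png",get_image(n)[:,:,::-1])
s=cv2.imread('pics/side4.png')[130:350,280:500];cv2.imwrite('pics/s4c.png',cv2.resize(s,None,fx=2.7,fy=2.7))
```

```text
5.7417 0.030726154720746218 [-0.69885331  0.28967666 -0.09007536]
7.5083 0.03107932734337697 [-0.17825899  0.15363614 -0.34541305] [ 0.53783639 -0.26192793  0.30938067]
```

View pics/s4c.png

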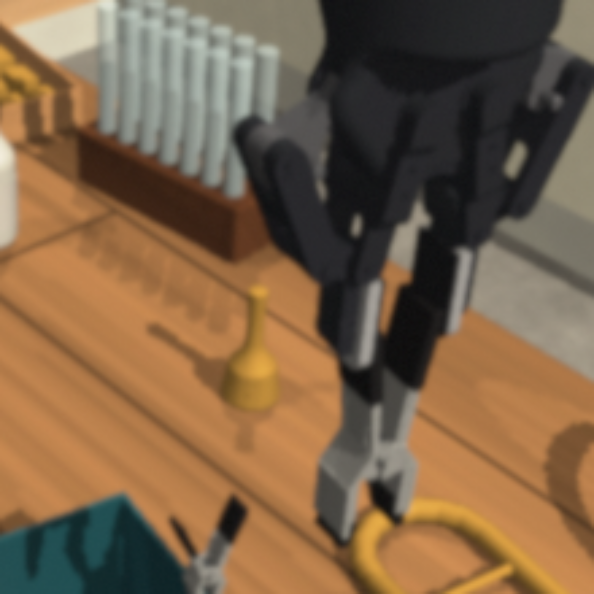

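View pics/side4.png

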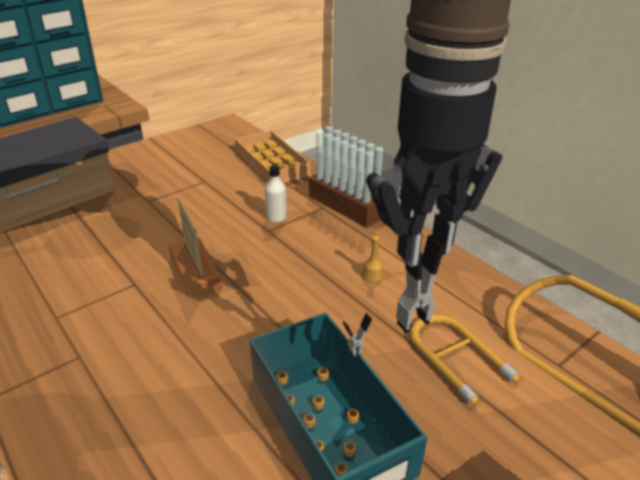

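Run:
```python
from h import *
import numpy as np; np.set_printoptions(precision=4,suppress=True)
n=np.array([.9852,-.1711,0]);a=np.array([.1711,.9852,0]);c=np.array([.538,-.262,.31])
uv=(np.array([(350,545),(397,522),(380,450)],float)+.5)/2.7-.5+[280,130]
e,v=ray('side',uv)
for k in(-.011,):
  for d in v:
    p=e+d*((k-(e-c)@a)/(d@a)); print(k,'lateral',(p-c)@n,'z rel tcp',p[2]-.31)
# predicted
tz=-.105+.021
P=[c+n*s*.011+a*k*.011+[0,0,tz] for s in(1,-1) for k in (1,-1)]
print(((proj('side',P)-[280,130])*2.7).round())
t=cv2.imread('pics/top4.png')[180:330,380:540];cv2.imwrite('pics/t4c.png',cv2.resize(t,None,fx=4,fy=4))
```

```text
-0.011 lateral -0.014890811872405822 z rel tcp -0.0853354718210968
-0.011 lateral 0.007345396785177747 z rel tcp -0.08340693636602625
-0.011 lateral -0.006970551665914709 z rel tcp -0.0405309499831657
[[369. 486.]
 [403. 519.]
 [324. 504.]
 [358. 538.]]
```

View pics/t4c.png

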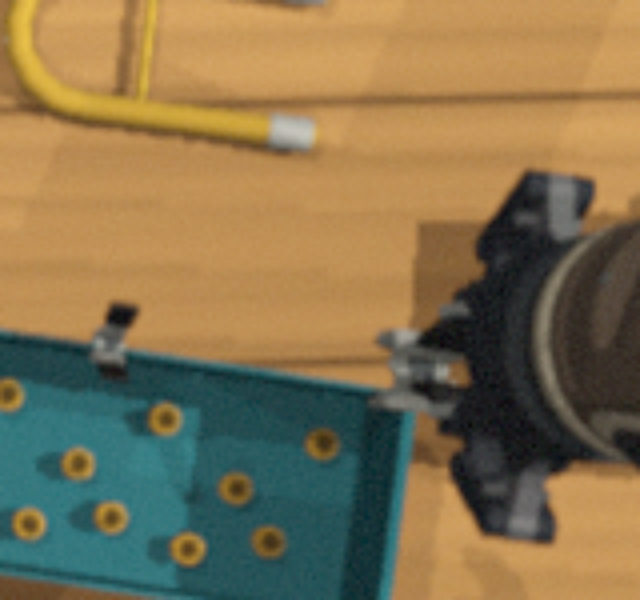

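The clip is lifted clear and held wide open. In the side view its tips are about 22 mm apart and 84 mm below the TCP. They seem to sit about 4 mm to the -x side, which I'll re-measure over the card.

Run:
```python
from h import *
move_straight((.511,.218,.31),rot=(-90,0,-12.5),max_speed=.15)
print(read_time(),read_gripper_width(),read_position())
move_straight((.511,.218,.25),max_speed=.1)
print(read_time(),read_gripper_width(),read_position(),read_tcp_rot())
for n in ("side","top"): cv2.imwrite(f"pics/{n}5.png",get_image(n)[:,:,::-1])
s=cv2.imread('pics/side5.png')[120:300,120:260];cv2.imwrite('pics/s5c.png',cv2.resize(s,None,fx=4,fy=3.3333)) if 0 else cv2.imwrite('pics/s5c.png',cv2.resize(s,None,fx=3.3,fy=3.3,interpolation=cv2.INTER_CUBIC))
t=cv2.imread('pics/top5.png')[210:350,130:330];cv2.imwrite('pics/t5c.png',cv2.resize(t,None,fx=4,fy=4,interpolation=cv2.INTER_CUBIC))
```

```text
10.9667 0.031066095876117555 [0.51104745 0.21769037 0.31004816]
11.7167 0.031139157222653018 [0.51115517 0.21805166 0.25060157] [-8.99756653e+01 -3.44529991e-02 -1.25001818e+01]
```

View pics/s5c.png

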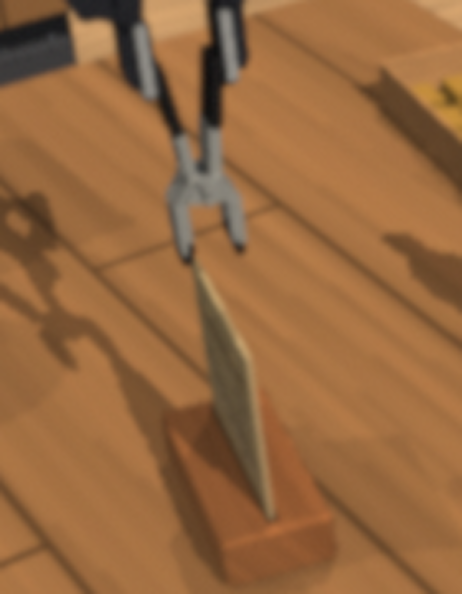

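View pics/t5c.png

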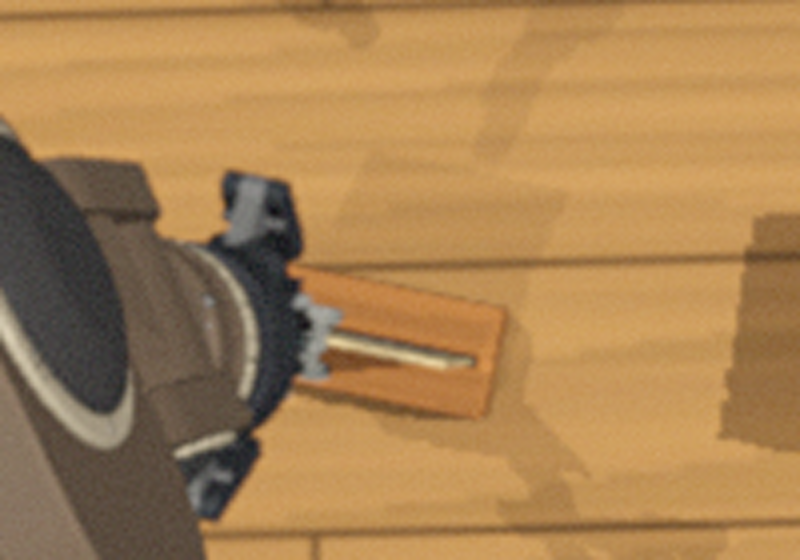

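```bash
python3 - <<'E'
from h import *
np.set_printoptions(precision=4,suppress=True)
th=np.deg2rad(-12.5);n=np.array([np.cos(th),np.sin(th),0]);a=np.array([-n[1],n[0],0]);c=np.array([.5108,.2183,.25])
uv=(np.array([(194,258),(232,248),(187,263),(239,252)],float)+.5)/3.3-.5+[120,120]
e,v=ray('side',uv)
for d in v:
    p=e+d*((-.011-(e-c)@a)/(d@a)); print('side lateral',(p-c)@n,'z',p[2])
ut=(np.array([(303,295),(338,312),(305,375),(326,376),(330,340)],float)+.5)/4-.5+[130,210]
p=onz('top',ut,.175); print('top', (p-c)@n,(p-c)@a)
ut=(np.array([(440,362),(475,360)],float)+.5)/4-.5+[130,210]
p=onz('top',ut,.13); print('card end top', (p-c)@n,(p-c)@a)
us=(np.array([(197,268),(248,352)],float)+.5)/3.3-.5+[120,120]
p=onz('side',us,.13); print('card end side', (p-c)@n,(p-c)@a)
E
python3 - <<'E'
import cv2
s=cv2.imread('pics/side5.png')[165:235,160:210];cv2.imwrite('pics/s5d.png',cv2.resize(s,None,fx=8,fy=8,interpolation=cv2.INTER_CUBIC))
t=cv2.imread('pics/top5.png')[275:315,195:255];cv2.imwrite('pics/t5d.png',cv2.resize(t,None,fx=10,fy=10,interpolation=cv2.INTER_CUBIC))
E
```

```text
side lateral -0.010887922345455683 z 0.16663679186638858
side lateral 0.008275528391678359 z 0.16729173235654504
side lateral -0.014635438670839681 z 0.16478751634329558
side lateral 0.011427636272556751 z 0.16418302579466854
top [ 0.0201  0.0156 -0.0152 -0.0138  0.0025] [ 0.0086 -0.0087  0.0002 -0.0093 -0.0077]
card end top [0.0004 0.0045] [-0.0525 -0.0687]
card end side [-0.0007  0.0012] [ 0.0404 -0.0475]
```

View pics/s5d.png

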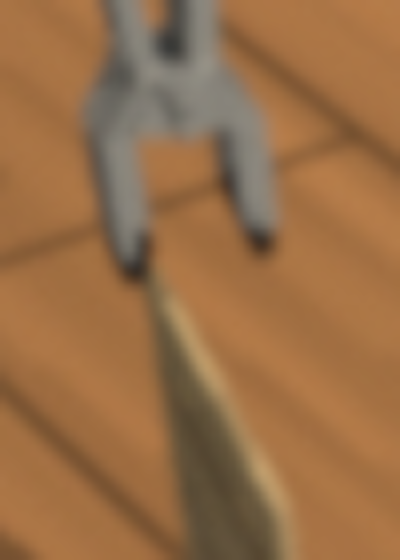

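View pics/t5d.png

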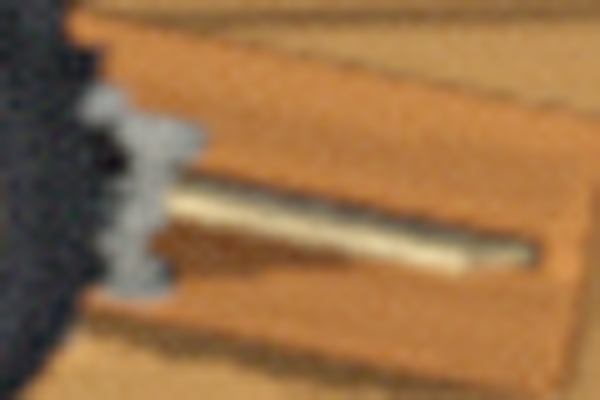

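The card edge lies between the tips, which are at about -11 and +8 mm from its plane. I'll shift 1.3 mm and lower the clip astride it.

Run:
```python
from h import *
th=np.deg2rad(-12.5);n=np.array([np.cos(th),np.sin(th)])
x,y=np.array([.5108,.2183])+.0013*n
move_straight((x,y,.22),max_speed=.06)
f0=read_force()
move_straight((x,y,.192),max_speed=.04); sleep(.4)
print(read_time(),read_gripper_width(),read_position(),read_force()-f0)
for nn in ("side","top"): cv2.imwrite(f"pics/{nn}6.png",get_image(nn)[:,:,::-1])
s=cv2.imread('pics/side6.png')[170:310,140:250];cv2.imwrite('pics/s6d.png',cv2.resize(s,None,fx=4.2,fy=4.2,interpolation=cv2.INTER_CUBIC))
t=cv2.imread('pics/top6.png')[265:325,185:265];cv2.imwrite('pics/t6d.png',cv2.resize(t,None,fx=8,fy=8,interpolation=cv2.INTER_CUBIC))
```

```text
13.7167 0.03081674995038465 [0.5121004  0.21805107 0.19210863] [-0.00294138 -0.49147345 -0.07320248]
```

View pics/s6d.png

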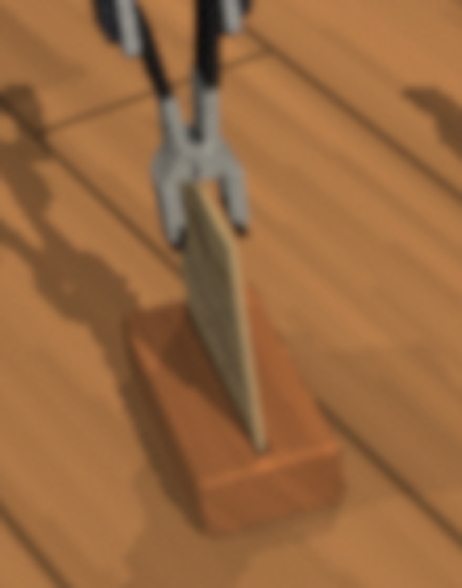

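View pics/t6d.png

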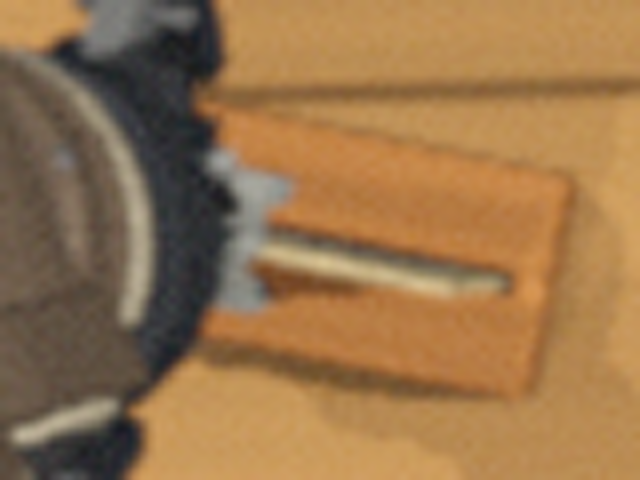

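View pics/side6.png

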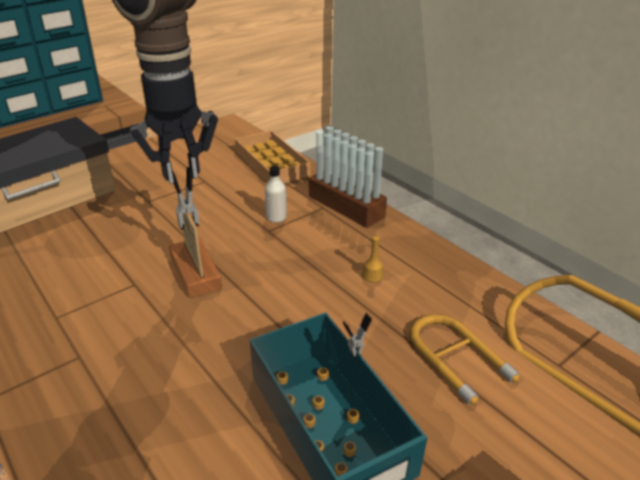

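Run:
```python
from h import *
th=np.deg2rad(-12.5);n=np.array([np.cos(th),np.sin(th),0]);a=np.array([-n[1],n[0],0]);c=np.array([.5108,.2183,.13])
uv=(np.array([(232,232),(241,236),(178,247),(187,186)],float)+.5)/4.2-.5+[140,170]
e,v=ray('side',uv)
for d in v:
    p=e+d*((-.011-(e-c)@a)/(d@a)); print('lateral mm',1e3*((p-c)@n),'z rel',1e3*(p[2]-.13))
def cent(f):
    im=cv2.cvtColor(cv2.imread(f),cv2.COLOR_BGR2GRAY); return im
for nn,x,y,w,h in (('side',170,245,55,55),('side',340,310,35,50),('top',395,250,25,25),('top',215,285,45,30)):
    A,B=[cent(f'pics/{nn}{k}.png')[y:y+h,x:x+w].astype('f4') for k in(0,6)]
    print(nn,x,cv2.phaseCorrelate(A,B,cv2.createHanningWindow((w,h),cv2.CV_32F)))
```

```text
lateral mm 9.238910457384991 z rel -21.55499239061531
lateral mm 12.606571755647774 z rel -24.46706185273939
lateral mm -12.995232290915865 z rel -22.23913919237308
lateral mm -5.747399260275633 z rel 4.487590486927928
side 170 ((0.1649357022010598, 0.07603746197539607), 0.9448770157496135)
side 340 ((-0.025505592860916693, -0.15016104680860565), 0.9046735350290934)
top 395 ((0.3860773422665975, 0.2997895925197902), 0.858151273727417)
top 215 ((0.5438107531934833, -0.1200741512642498), 0.9321345032585991)
```

The clip is centred. Its outer tip edges are at about -13 and +12.6 mm, some 22 mm below the card's top edge, and nothing else has moved. Handing in.

Run:
```python
from station import *
print(read_time(),read_gripper_width(),abs(read_qd()).max()); job_done()
```

```text
13.8167 0.031031974914721025 0.12119512375568266
the job is handed in; nothing more can be done
```

I squeezed the larger clip open, lifted it off the drawer and lowered its open jaws astride the middle of the job card's top edge. I then handed it in still gripped, at 13.8 s of the 32 s allowed; the hand-in reports no verdict.

- **Position:** In the last pictures the jaw tips are about 22 mm below the card's top edge. Their outer edges are about 13 mm either side of the card, so the inner tips should clear it by roughly 8 mm. The card hides the far tip's inner edge, so on that side I only saw the outer edge.
- **Opening and grip:** The tips measured about 19 to 22 mm apart. The fingers stopped at 31 mm, not the 35 mm you gave for fully squeezed. I put that down to the pads pressing past the stop, but I couldn't read the jaw angle directly.
- **Contact:** The force reading changed by less than 0.5 N while I lowered the clip, which is within its noise, so I saw no sign of it touching the card.
- **Disturbance:** The block and the smaller clip show no shift beyond about 0.5 pixel from the first pictures. The bottle, mouthpiece and tuning slide I checked only by eye, and they look untouched.
- **Disagreement:** Right after the lift the tips looked about 4 mm off-centre. Over the card I measured 1.3 mm and corrected for that.

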